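Build up the packing on the low jack, pressing each piece flat

TASK

Lay the square steel plate centred on top of the low jack's ram, let go of it, and press down firmly on it from above for a moment with the closed fingers to feel that it lies flat. Only then set the solid round rubber puck centred on the plate, let go, and press it down in the same way. Leave both lying flat on the jack, one on the other.

Things in the scene. Friction and masses are not known exactly. Their poses are not given: they have to be found in the camera images.
- ram_top (a point): Centre of the flat top of the ram of a low hydraulic jack: a squat round blue body 100 mm across and 50 mm high, fixed to the bench, whose bare steel round ram, 64 mm across, stands 10 mm above it, so that this point is 60 mm above the bench. z up; a hose fitting sticks out 100 mm along its x at mid-height, below the top of the body. Rigid, the ram does not move. A firm press here is about 10 N, kept up for half a second.
- plate_mid (a point): Centre (half-way up) of the loose square steel plate, 50 x 50 mm and 14 mm thick, about 0.27 kg, lying flat on the bench; its x and y run along its sides, z up. It is gripped across two opposite sides. Not the oblong steel bar (90 x 30 mm).
- puck_mid (a point): Centre (half-way up) of the loose solid round black rubber puck, 44 mm across and 16 mm high, about 50 g, lying flat on the bench, z along its axis. Firm, does not give. Not the rubber bush of similar size, which has a wide hole.
Not all that is in view belongs to the job. What is shaped like the part that bears puck_mid but pink is not meant.

How it is judged:
On the way, in this order (a step that is already met when the one before it is completed fails the run):
1. the plate lies flat and centred on the ram, let go (horizontal distance between plate_mid and ram_top below 0.015 m and height (world z) of plate_mid between 0.062 and 0.072 m and angle between plate_mid's own z axis and vertical below 0.12 rad and contact force between the fingers and plate below 0.2 N and linear speed of plate below 0.03 m/s), for 0.2 s.
2. the plate is pressed down onto the ram by the fingers (with more than about 4 N for 0.2 s) (horizontal distance between plate_mid and ram_top below 0.015 m and height (world z) of plate_mid between 0.062 and 0.072 m and angle between plate_mid's own z axis and vertical below 0.12 rad and contact force between the fingers and plate above 3 N and contact force between plate and jack above 6 N), for 0.2 s.
3. the puck lies flat and centred on the plate, let go (horizontal distance between plate_mid and ram_top below 0.015 m and height (world z) of plate_mid between 0.062 and 0.072 m and angle between each of plate_mid, puck_mid's own z axis and vertical below 0.12 rad and horizontal distance between puck_mid and plate_mid below 0.015 m and height (world z) of puck_mid between 0.077 and 0.087 m and contact force between the fingers and puck below 0.2 N and linear speed of puck below 0.03 m/s), for 0.2 s.
4. the puck is pressed down onto the plate by the fingers (with more than about 4 N for 0.2 s) (horizontal distance between plate_mid and ram_top below 0.015 m and height (world z) of plate_mid between 0.062 and 0.072 m and angle between each of plate_mid, puck_mid's own z axis and vertical below 0.12 rad and horizontal distance between puck_mid and plate_mid below 0.015 m and height (world z) of puck_mid between 0.077 and 0.087 m and contact force between the fingers and puck above 3 N and contact force between puck and plate above 4 N), for 0.2 s.
At the end, for the whole second after the job is handed in: The plate lies flat (within 7 degrees) on the ram, its centre within 15 mm of the ram's centre, and the puck lies flat (within 7 degrees) on the plate, its centre within 15 mm of the plate's centre; both are released and at rest (all of step 3 and contact force between the fingers and plate below 0.2 N and linear speed of plate below 0.03 m/s); the robot touches nothing.
It also fails if it takes over 70 s, if anything falls off the work surface, if the arm or the gripper's body presses on something with over 40 N, if the wrist force passes 120 N, or if a joint passes its speed limit or range.

ROBOT

A 6-joint arm with a two-finger parallel gripper is mounted at the origin on the work surface. World frame = base frame: x ahead of the robot, y to its left, z up, the work surface at z = 0. Lengths are in m, angles in rad, forces in N, time in s.
With the tool pointing down it reaches from about 0.3 to 0.875 m from the base axis. Payload 4.2 kg.
Tool frame: the origin (TCP) lies on the centre line of the jaws, within the pads' length; the fingertips stand ctrl.tip_reach ahead of it and the grasp point (between the pads) lies 5 mm behind it (ctrl.tip_reach is the distance from the TCP to the fingertips, in m); z points along the fingers, y is the line along which they close (so a half turn about z gives the same grasp; the last joint's range is limited). The gripper opens to 85 mm and grips with 20 to 120 N. Pads are 22 mm wide; open, the fingers measure 114 mm over their backs; the gripper's body (76 mm by 85 mm) begins 54 mm behind the grasp point. The pads swing forward as they close: fully open they stand 13 mm farther back than shut.
Start: joints at [-1.367, 0.32, 1.565, -0, 1.257, -0.02], TCP at [0.128, -0.561, 0.245] pointing down, gripper open.
Joint ranges: [-3.11, 3.11], [-0.84, 2.01], [0.21, 2.61], [-1.34, 4.49], [0.05, 2.63], [-2.56, 2.56]. Speed limits (rad/s): [2.57, 2.57, 3.14, 3.14, 3.14, 3.14].

INTERFACE

Orientations are given as a unit quaternion [x, y, z, w].
In Python, from station import ctrl gives the robot as it stands.
- The arm moves only by the tool step_arm, never from a script. Its argument "deltas" is one flat list of numbers, 6 for each row, row after row: the shift along the tool's x, y, z in cm, then the turn, a rotation vector about the tool's x, y, z in degrees. In form: [x, y, z, wx, wy, wz, x, y, z, wx, wy, wz, ...]. A call has 1 to 10 rows; each row is the pose to reach, as a shift and turn from the pose commanded when the call began, along the tool's axes at that moment; what a row does not reach only later rows make up. A row lasts 1/10 s, in which the tool goes at most 50 mm and 8.59 degrees, less where a joint would pass 70% of its speed; a pose out of reach is approached as far as the arm can. A call with a gripper value outside its range is refused whole. "grip" is the finger opening in cm, from 0 to 8.54, set as the call begins (left out, the last holds). The fingers move at their own pace and stop on an object; "grip_force" is the grip in N (left out, the last holds). Time passes only in rows, so rows that repeat a pose let the fingers close. It gives the time, the measured TCP pose, the force, the opening and the grip force at its end, in the units of the state.
- ctrl.observe(): the state, without advancing time (a new reading comes with each control period).
- ctrl.snapshot(name): name is "scene" or "side" or "wrist"; returns the picture (384x512x3 uint8, blue, green, red); there is no depth.
- ctrl.camera_params(name): a dict with "mtx" (3x3 intrinsics, pixels), "T" (4x4, takes a point from camera to world coordinates). Camera axes: x right, y up, looking along -z (the intrinsics and any distortion apply to the point x, -y, -z); pixel columns grow to the right and rows downward; lengths in m; the calibration is good to about 2 mm. The wrist camera is an equidistant fisheye: a pixel r from the principal point sees the ray r / f radians off the axis. A picture is of the moment at which its call begins: read the wrist's pose just before it. camera_params takes no time and is no camera call; for the wrist camera it gives the pose at the moment of the call.
- ctrl.finish_job(): hands the job in; it is judged then, once.
Trained networks look in the newest picture that a camera, given by its name, has taken for a name from the list of things; names that differ only in an ending like _2 or _b are one class to them, and where a whole thing is asked for, a point or a joint stands for the part that bears it (a point fixed in the world has none). Each returns a list of dicts, best first, with "score" (0 to 1); they miss things now and then, are a little off and sometimes report something else, mostly with a low value. They report only what shows in the picture. A call takes as long as a camera call. They do not tell look-alikes from the thing itself.
- ctrl.outline_of(camera, target): "pixels" (384x512 bool, what is visible of it) and "bbox" ([left, top, width, height] as shares, 0 to 1, of the picture: columns of its width, rows of its height, round what is visible of it).
- ctrl.pinpoint(camera, target): "xy" ([column, row] as shares, 0 to 1, of the picture: columns of its width, rows of its height: a listed point, or the origin of a listed thing).
The state is a dict: "clock": time; "q": joint angles; "dq": joint speeds; "joint_efforts": joint torques, N m; "position": TCP position; "orientation": TCP orientation; "force": force on the tool from outside, world axes, zero at the start; "ft_torque": the same for the moment, N m; "width": finger opening in m; "gripper_force": force on a finger pad.
Only numpy, scipy, OpenCV 4.12 (cv2) and the standard library are available. Lean on these libraries where they do the work, as an engineer would, in place of code of your own. Each camera call takes 0.05 s, during which the arm holds its last target. There are 200 camera calls.

## Working session

There is one attempt and no reset: what is moved stays moved. The work goes in short steps, Python scripts to look and compute and a tool call to move; the robot and the scene stay as the last step left them, time stands still between calls to the robot, and variables do not carry over. Pictures are saved under pics/ and viewed, at most 10 in all, crops included, and the job is handed in when it is done.

Besides the shell and the picture viewer there is one more tool, called as name(argument=value, ...) on one line, values as JSON. step_arm: Moves the arm, as the interface text tells. Its arguments: {"type":"object","properties":{"deltas":{"type":"array","items":{"type":"number"}},"grip":{"type":"number"},"grip_force":{"type":"number"}},"required":["deltas"]}

```bash
mkdir -p pics; ls
cat > h.py <<'E'
import numpy as np, cv2
from station import ctrl
from scipy.spatial.transform import Rotation as R
def ray(cam,uv,P=None):
    P=P or ctrl.camera_params(cam); K=np.array(P['mtx']);T=np.array(P['T'])
    x=(uv[0]-K[0,2])/K[0,0]; y=(uv[1]-K[1,2])/K[1,1]
    if cam=='wrist':
        r=np.hypot(x,y); s=np.sin(r)/r if r>1e-9 else 1; d=np.array([x*s,-y*s,-np.cos(r)])
    else:
        D=P.get('dist')
        if D is not None:
            x,y=cv2.undistortPoints(np.array([[uv]],float),K,np.array(D,float))[0,0]
        d=np.array([x,-y,-1.])
    d=T[:3,:3]@d; return T[:3,3],d/np.linalg.norm(d)
def atz(o,d,z): return o+d*(z-o[2])/d[2]
def tri(a,b):
    A=np.stack([a[1],-b[1]],1); s=np.linalg.lstsq(A,b[0]-a[0],rcond=None)[0]
    p=a[0]+s[0]*a[1];q=b[0]+s[1]*b[1]; return (p+q)/2,np.linalg.norm(p-q)
def totool(p):
    s=ctrl.observe(); r=R.from_quat(s['orientation'])
    return r.inv().apply(np.array(p)-s['position'])*100
E
python3 - <<'E'
from h import *
ims=[]
for c in ['scene','side','wrist']:
    im=ctrl.snapshot(c); ims.append(im); cv2.imwrite(f'pics/{c}0.png',im)
    P=ctrl.camera_params(c); print(c,list(P.keys()),np.round(P['mtx'],1).tolist(),np.round(P['T'],3).tolist())
    for t in ['ram_top','plate_mid','puck_mid']:
        for d in ctrl.pinpoint(c,t)[:4]:
            uv=[d['xy'][0]*512,d['xy'][1]*384]; z={'ram_top':.06,'plate_mid':.007,'puck_mid':.008}[t]
            print(t,round(d['score'],2),np.round(uv),np.round(atz(*ray(c,uv,P),z),3))
cv2.imwrite('pics/two.png',cv2.resize(np.hstack(ims[:2]),(800,300)))
print(ctrl.tip_reach,ctrl.observe())
E
```

```text
pics
scene ['mtx', 'T'] [[499.1, 0.0, 250.9], [0.0, 499.1, 185.9], [0.0, 0.0, 1.0]] [[0.741, -0.482, 0.467, 1.02], [0.671, 0.511, -0.536, -0.56], [0.02, 0.711, 0.703, 0.795], [0.0, 0.0, 0.0, 1.0]]
ram_top 0.76 [244. 185.] [ 0.519 -0.006  0.06 ]
plate_mid 0.71 [171. 301.] [ 0.589 -0.277  0.007]
puck_mid 0.79 [346. 163.] [0.608 0.251 0.008]
puck_mid 0.65 [300. 168.] [0.541 0.164 0.008]
side ['mtx', 'T'] [[370.2, 0.0, 253.2], [0.0, 370.2, 191.9], [0.0, 0.0, 1.0]] [[-0.944, 0.213, -0.254, 0.308], [-0.331, -0.562, 0.758, 0.593], [0.018, 0.799, 0.601, 0.532], [0.0, 0.0, 0.0, 1.0]]
ram_top 0.65 [250. 192.] [0.515 0.001 0.06 ]
plate_mid 0.6 [255. 142.] [ 0.604 -0.294  0.007]
puck_mid 0.86 [209. 261.] [0.535 0.167 0.008]
puck_mid 0.74 [155. 286.] [0.599 0.251 0.008]
puck_mid 0.21 [251. 191.] [ 0.536 -0.07   0.008]
wrist ['mtx', 'T'] [[297.3, 0.0, 256.2], [0.0, 297.3, 195.4], [0.0, 0.0, 1.0]] [[0.222, 0.941, 0.255, 0.192], [-0.975, 0.215, 0.058, -0.545], [-0.0, -0.261, 0.965, 0.374], [0.0, 0.0, 0.0, 1.0]]
0.014 {'clock': 0.6, 'q': array([-1.36698456e+00,  3.19560123e-01,  1.56448982e+00,  1.53063691e-05,
        1.25739134e+00, -2.00115009e-02]), 'dq': array([ 2.81607118e-04, -2.80388777e-04, -7.24808408e-04,  6.16153226e-04,
       -7.19140827e-05, -3.22390229e-04]), 'joint_efforts': array([-5.71958317e-04, -4.15179563e+01, -2.34323931e+01,  6.19660091e-05,
        3.09008628e-04,  2.75749493e-06]), 'position': array([ 0.12762839, -0.56067328,  0.24536483]), 'orientation': array([9.93744687e-01, 1.11675834e-01, 1.41955539e-05, 7.46978063e-05]), 'force': array([-0.00977241, -0.02984207,  0.65792504]), 'ft_torque': array([-0.07562271, -0.00687219,  0.01322578]), 'gripper_force': 0.0, 'width': 0.0854749968655126}
```

View pics/scene0.png

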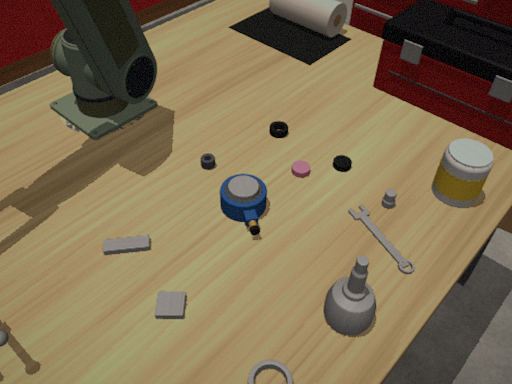

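View pics/side0.png

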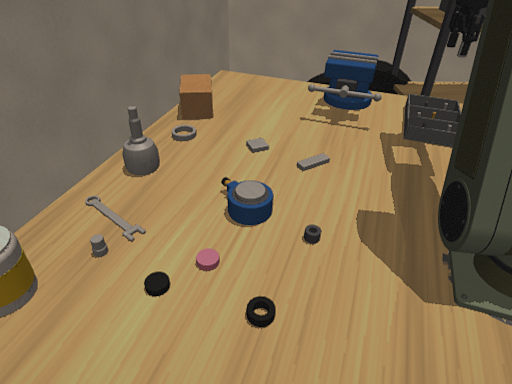

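Scene picture: the square plate is at (171,304), with the oblong bar at (127,244) as its look-alike. The black puck is at (342,163). Its look-alikes are the pink one (301,169), the holed bush (279,129) and a nut (208,161). The ram is at (243,187). In the side picture the plate is at (258,145), the puck at (157,284) and the ram at (250,191).

Run:
```python
from h import *
near={'ram_top':{'scene':(243,187),'side':(250,191)},'plate_mid':{'scene':(171,304),'side':(258,145)},'puck_mid':{'scene':(342,163),'side':(157,284)}}
ims={c:ctrl.snapshot(c) for c in ['scene','side']}
for t in near:
    rp={}
    for c in ['scene','side']:
        P=ctrl.camera_params(c)
        if t!='ram_top':
            for d in ctrl.outline_of(c,t):
                m=d['pixels']; v,u=np.nonzero(m); 
                if len(u)==0: continue
                cc=(u.mean(),v.mean())
                if np.hypot(cc[0]-near[t][c][0],cc[1]-near[t][c][1])<12:
                    rp[c]=ray(c,cc,P)
                    print(t,c,round(d['score'],2),np.round(cc,1),len(u))
                    if t=='plate_mid':
                        # outline on top plane -> rect
                        cn=cv2.findContours(m.astype(np.uint8),0,cv2.CHAIN_APPROX_NONE)[0]; cn=max(cn,key=len)[:,0]
                        w=np.array([atz(*ray(c,p,P),.010)[:2] for p in cn],np.float32)
                        print(cv2.minAreaRect(w*1000))
                    break
        else:
            d=ctrl.pinpoint(c,t)[0]; rp[c]=ray(c,(d['xy'][0]*512,d['xy'][1]*384),P)
    if len(rp)==2: print(t,np.round(tri(rp['scene'],rp['side'])[0],4),tri(rp['scene'],rp['side'])[1])
a=ims['scene'][265:345,120:220];b=ims['scene'][110:190,260:360]
cv2.imwrite('pics/crop1.png',cv2.resize(np.hstack([a,b]),None,fx=4,fy=4,interpolation=cv2.INTER_CUBIC))
```

```text
ram_top [ 0.5141 -0.0072  0.054 ] 0.008466023465617105
plate_mid scene 0.96 [169.5 304.9] 832
((595.3139038085938, -286.1147155761719), (53.74618148803711, 57.639366149902344), 42.93708801269531)
plate_mid side 0.57 [256.7 144.5] 233
((591.6974487304688, -279.2854309082031), (57.299007415771484, 73.23308563232422), 38.63468933105469)
plate_mid [ 0.5946 -0.285   0.0067] 0.0013230508022643824
puck_mid scene 0.51 [341.5 162.9] 264
puck_mid side 0.92 [157.  283.2] 514
puck_mid [0.6001 0.2451 0.0079] 0.0005691896609325152
```

View pics/crop1.png

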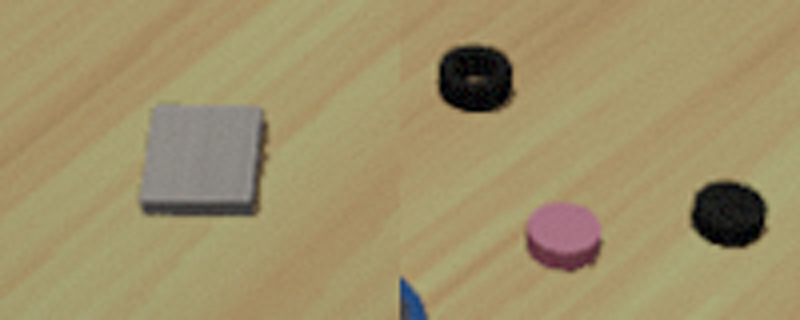

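The crop shows a solid square plate at (171,304) and a solid black puck at (342,163). The bush with the hole and the pink puck are different items. The measured heights of 6.7 and 7.9 mm match the text. Next I move over the plate.

step_arm(deltas=[5,-1.6,0,0,0,-3,10,-3.2,0,0,0,-6,15,-4.8,0,0,0,-9,20,-6.4,0,0,0,-12,25,-8,1,0,0,-15,30,-9.6,2,0,0,-18,35,-11.2,3,0,0,-21,40,-12.8,4,0,0,-24,45,-14.4,5,0,0,-27,49,-15.8,6,0,0,-28])

```text
clock: 2.0
position: [0.555, -0.3072, 0.1896]
orientation: [0.937, 0.349, 0.0, 0.0]
force: [0.8, 0.1, -0.3]
width: 0.0848
gripper_force: 0.0
```

step_arm(deltas=[1.5,-1.2,0,0,0,0,1.5,-1.2,0,0,0,0,1.5,-1.2,0,0,0,0,1.5,-1.2,0,0,0,0])

```text
clock: 2.4
position: [0.5558, -0.2907, 0.1904]
orientation: [0.937, 0.348, 0.0, 0.001]
force: [-0.0, 0.2, -0.9]
width: 0.0857
gripper_force: 0.0
```

```bash
cat > w.py <<'E'
from h import *
import sys
def look(t,ztop,zmid,name,near):
    P=ctrl.camera_params('wrist'); im=ctrl.snapshot('wrist'); cv2.imwrite(f'pics/{name}.png',im)
    s=ctrl.observe(); print('tcp',np.round(s['position'],4),'yaw',np.degrees(R.from_quat(s['orientation']).as_matrix()[[1,0],0]@[1,0]) , R.from_quat(s['orientation']).as_matrix().round(3).tolist(),'t',s['clock'],'F',s['force'])
    for d in ctrl.outline_of('wrist',t):
        m=d['pixels'].astype(np.uint8); cn=cv2.findContours(m,0,cv2.CHAIN_APPROX_NONE)[0]
        if not cn: continue
        cn=max(cn,key=len)[:,0]
        w=np.array([atz(*ray('wrist',p,P),ztop)[:2] for p in cn],np.float32)
        r=cv2.minAreaRect(w*1000); v,u=np.nonzero(m); c=(u.mean(),v.mean())
        print(t,round(d['score'],2),np.round(c,1),'rect',np.round(np.hstack(r),1),'cen',np.round(atz(*ray('wrist',c,P),ztop),4), 'circ',np.round(np.hstack(cv2.minEnclosingCircle(w*1000)),1))
    for d in ctrl.pinpoint('wrist',t): 
        uv=(d['xy'][0]*512,d['xy'][1]*384); p=atz(*ray('wrist',uv,P),zmid); print('pin',round(d['score'],2),np.round(uv,1),np.round(p,4))
    return P
E
python3 -c "
from w import *
look('plate_mid',.014,.007,'w1',None)"
```

```text
tcp [ 0.5558 -0.2908  0.1904] yaw 37.373511344074316 [[0.758, 0.652, 0.001], [0.652, -0.758, -0.001], [-0.0, 0.001, -1.0]] t 2.45 F [ 0.80583732 -0.41695389  0.11273262]
plate_mid 0.92 [275.9 148.9] rect [ 594.1 -283.6   50.1   49.6   41. ] cen [ 0.5942 -0.2833  0.014 ] circ [ 593.7 -284.1   34.2]
pin 0.85 [277.5 148.3] [ 0.5955 -0.285   0.007 ]
```

View pics/w1.png

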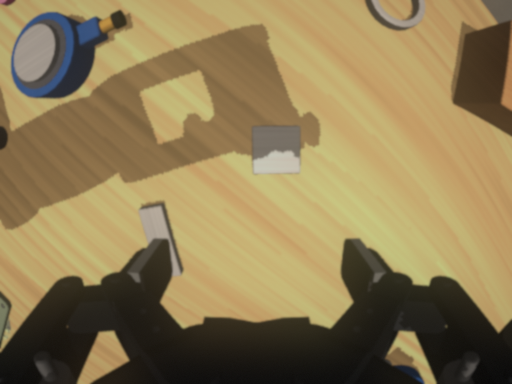

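Wrist view: the plate is at (276,149), solid and square, with the bar at (158,237) and the jack at (45,55). It measures 50x50 mm at (0.594,-0.284), turned 41°, which the tool already matches. I now go down to it.

step_arm(deltas=[1.7,1,3,0,0,0,3.35,1.95,6,0,0,0,3.35,1.95,9,0,0,0,3.35,1.95,11,0,0,0,3.35,1.95,12.5,0,0,0,3.35,1.95,13.5,0,0,0,3.35,1.95,13.5,0,0,0], grip=6.8, grip_force=40)

```text
clock: 3.25
position: [0.5941, -0.2825, 0.0537]
orientation: [0.937, 0.348, -0.001, -0.001]
force: [0.3, 0.1, 0.9]
width: 0.0679
gripper_force: 0.0
```

```bash
python3 -c "
from w import *
print(ctrl.tip_reach)
look('plate_mid',.014,.007,'w2',None)
print(totool([.5941,-.2838,.02]))"
```

```text
0.014
tcp [ 0.5948 -0.2828  0.0549] yaw 37.43010608005963 [[0.757, 0.653, 0.0], [0.653, -0.757, -0.0], [0.0, 0.0, -1.0]] t 3.3 F [-0.40073082  0.05010019  0.79916073]
plate_mid 0.88 [259.2 225.9] rect [ 594.8 -282.8   52.4   50.    42.6] cen [ 0.5962 -0.2818  0.014 ] circ [ 594.4 -283.1   34.6]
pin 0.83 [258.2 226.7] [ 0.5934 -0.2835  0.007 ]
[-0.16747777 -0.02970241  3.59999866]
```

View pics/w2.png

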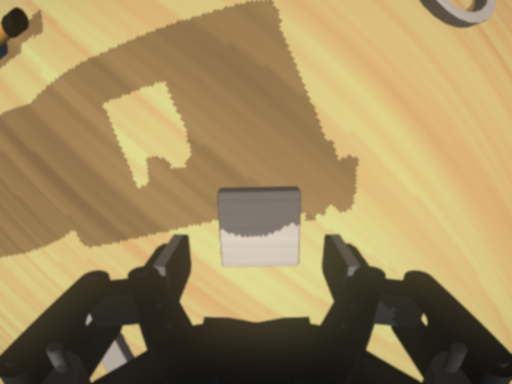

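The plate at (259,226) sits centred between the fingers at (180,250) and (335,250). I go lower, watching the force.

step_arm(deltas=[0,0,1.5,0,0,0,0,0,2.6,0,0,0,0,0,3.4,0,0,0,0,0,3.4,0,0,0], grip=5.8)

```text
clock: 3.8
position: [0.5937, -0.2818, 0.0187]
orientation: [0.937, 0.349, -0.001, -0.001]
force: [-0.6, -0.4, 0.6]
width: 0.0581
gripper_force: 0.0
```

step_arm(deltas=[0,0,0.2,0,0,0,0,0,0.4,0,0,0,0,0,0.4,0,0,0])

```text
clock: 4.1
position: [0.5949, -0.2824, 0.0167]
orientation: [0.937, 0.349, 0.0, 0.0]
force: [0.7, -0.4, 0.4]
width: 0.0579
gripper_force: 0.0
```

step_arm(deltas=[0,0,0,0,0,0,0,0,0,0,0,0,0,0,0,0,0,0,0,0,0,0,0,0,0,0,0,0,0,0], grip=4, grip_force=50)

```text
clock: 4.6
position: [0.5953, -0.2826, 0.0174]
orientation: [0.937, 0.349, 0.0, 0.001]
force: [-0.8, -0.7, 5.7]
width: 0.0482
gripper_force: 52.8
```

step_arm(deltas=[0,0,-2,0,0,0,0,0,-5,0,0,0,0,0,-9,0,0,0,0,0,-12,0,0,0,0,0,-12,0,0,0])

```text
clock: 5.1
position: [0.5968, -0.2833, 0.1407]
orientation: [0.937, 0.349, 0.003, 0.003]
force: [1.0, 0.9, -2.3]
width: 0.0486
gripper_force: 52.6
```

Run:
```python
from h import *
s=ctrl.observe(); print(s['position'],s['width'],s['gripper_force'],s['force'])
P=ctrl.camera_params('wrist'); im=ctrl.snapshot('wrist'); cv2.imwrite('pics/w3.png',im)
for d in ctrl.pinpoint('wrist','ram_top'):
    uv=(d['xy'][0]*512,d['xy'][1]*384); print(d['score'],uv,atz(*ray('wrist',uv,P),.06))
print(totool([.515,-.006,.136]))
```

```text
[ 0.59676408 -0.28329309  0.14071192] 0.04863907783007609 52.59104311466217 [ 1.01752483  0.85606382 -2.27595135]
[ 1.20553956e+01 -2.60546091e+01  1.84255224e-03]
```

View pics/w3.png

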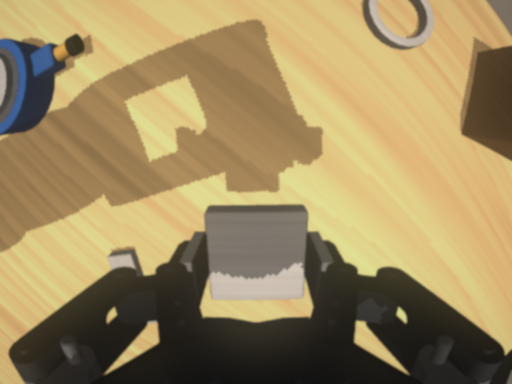

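The plate is held at (255,250), and the jack shows at the left edge. I move to a spot from which the wrist camera sees the ram.

step_arm(deltas=[0.4,-4,-1,0,0,0,0.8,-8,-2,0,0,0,1.2,-12,-3,0,0,0,1.6,-16,-4,0,0,0,2,-20,-5,0,0,0,2.4,-24,-5,0,0,0,2.4,-26,-5,0,0,0,2.4,-26,-5,0,0,0,2.4,-26,-5,0,0,0])

```text
clock: 6.1
position: [0.4424, -0.0698, 0.1853]
orientation: [0.937, 0.349, -0.001, -0.0]
force: [0.1, 0.1, -1.7]
width: 0.0482
gripper_force: 52.8
```

```bash
cat > ram.py <<'E'
from h import *
import sys
s=ctrl.observe(); print(s['position'],s['width'],s['clock'])
P=ctrl.camera_params('wrist'); im=ctrl.snapshot('wrist'); cv2.imwrite(sys.argv[1],im)
d=ctrl.pinpoint('wrist','ram_top')
for e in d:
    uv=(e['xy'][0]*512,e['xy'][1]*384); print('pin',round(e['score'],2),np.round(uv,1),atz(*ray('wrist',uv,P),.06).round(4))
# ram disc: gray inside blue body
hsv=cv2.cvtColor(im,cv2.COLOR_BGR2HSV); blue=((hsv[...,0]>95)&(hsv[...,0]<130)&(hsv[...,1]>100)&(hsv[...,2]>40)).astype(np.uint8)
cs,h=cv2.findContours(blue,cv2.RETR_CCOMP,cv2.CHAIN_APPROX_NONE)
for c,hh in zip(cs,h[0]):
    if cv2.contourArea(c)>300:
        w=np.array([atz(*ray('wrist',p,P),.06)[:2] for p in c[:,0]],np.float32)*1000
        print('hole' if hh[3]>=0 else 'outer',np.round(c[:,0].mean(0)),'ellipse@60',np.round(np.hstack(cv2.fitEllipse(w)),1))
E
python3 ram.py pics/w4.png
```

```text
[ 0.44240224 -0.0697731   0.18529245] 0.048243425764606655 6.1
pin 0.57 [263.1  81.9] [ 0.5185 -0.01    0.06  ]
outer [302.  60.] ellipse@60 [524.9   3.2  55.7 124.5  35. ]
```

View pics/w4.png

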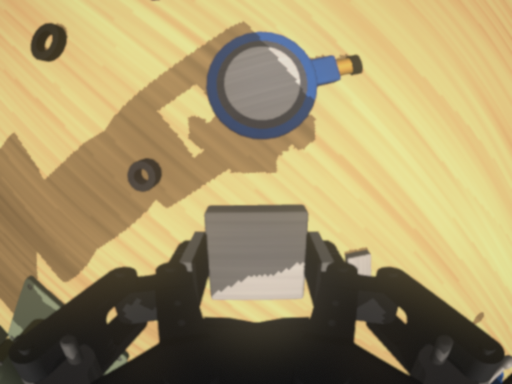

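The ram disc is at about (262,83), clear of everything else; the plate is held at (255,250). I fit the disc for its centre.

Run:
```python
from h import *
P=ctrl.camera_params('wrist'); im=cv2.imread('pics/w4.png')
hsv=cv2.cvtColor(im,cv2.COLOR_BGR2HSV)
print([(u,hsv[83,u].tolist()) for u in range(204,324,6)])
m=np.zeros(im.shape[:2],np.uint8); cv2.circle(m,(262,83),62,1,-1)
g=((hsv[...,1]<70)&(m>0)&(hsv[...,2]>85)).astype(np.uint8)
g=cv2.morphologyEx(g,cv2.MORPH_OPEN,np.ones((5,5)))
c=max(cv2.findContours(g,0,cv2.CHAIN_APPROX_NONE)[0],key=cv2.contourArea)[:,0]
for z in (.05,.06,.07):
    w=np.array([atz(*ray('wrist',p,P),z)[:2] for p in c],np.float32)*1000
    print(z,np.round(np.hstack(cv2.fitEllipse(w)),1),np.round(np.hstack(cv2.minEnclosingCircle(w)),1))
print(c.mean(0))
for q in ([.517,-.009,.1],): print(totool(q))
```

```text
[(204, [18, 115, 169]), (210, [111, 87, 108]), (216, [113, 44, 93]), (222, [14, 33, 86]), (228, [16, 29, 148]), (234, [15, 28, 146]), (240, [15, 28, 146]), (246, [15, 28, 147]), (252, [16, 26, 147]), (258, [14, 26, 148]), (264, [15, 27, 149]), (270, [15, 27, 149]), (276, [15, 27, 149]), (282, [15, 27, 150]), (288, [14, 29, 152]), (294, [16, 29, 152]), (300, [15, 23, 157]), (306, [117, 22, 125]), (312, [109, 130, 176]), (318, [110, 113, 145])]
0.05 [522.3  -8.7  72.8  74.8  32.5] [523.1  -8.8  39. ]
0.06 [521.2  -9.3  70.1  72.   32.5] [522.   -9.5  37.5]
0.07 [520.1 -10.   67.3  69.2  32.5] [520.8 -10.2  36. ]
[262.48987854  80.01214575]
[9.59814478 0.16580788 8.56620504]
```

Run:
```python
from h import *
P=ctrl.camera_params('wrist'); im=cv2.imread('pics/w4.png')
hsv=cv2.cvtColor(im,cv2.COLOR_BGR2HSV)
m=np.zeros(im.shape[:2],np.uint8); cv2.circle(m,(262,83),55,1,-1)
g=((hsv[...,1]<45)&(m>0)&(hsv[...,2]>120)&(hsv[...,0]<60)).astype(np.uint8)
g=cv2.morphologyEx(g,cv2.MORPH_OPEN,np.ones((5,5)))
c=max(cv2.findContours(g,0,cv2.CHAIN_APPROX_NONE)[0],key=cv2.contourArea)
c=cv2.convexHull(c)[:,0]
w=np.array([atz(*ray('wrist',p,P),.06)[:2] for p in c],np.float32)*1000
print(np.round(np.hstack(cv2.fitEllipse(w)),1),np.round(np.hstack(cv2.minEnclosingCircle(w)),1),c.min(0),c.max(0))
```

```text
[520.  -10.3  63.6  66.7  76.6] [520.3 -10.1  33.4] [224  46] [302 119]
```

The ram fits a 64–67 mm disc centred at (0.520,-0.010), and pinpoint agrees. I move over it and lower.

step_arm(deltas=[4,0.1,0,0,0,0,8,0.3,1,0,0,0,9.8,0.3,4,0,0,0,9.8,0.3,7,0,0,0,9.8,0.3,9,0,0,0,9.8,0.3,10,0,0,0,9.8,0.3,10.3,0,0,0,9.8,0.3,10.3,0,0,0])

```text
clock: 7.0
position: [0.5197, -0.0086, 0.0837]
orientation: [0.937, 0.348, 0.0, 0.0]
force: [0.4, 0.5, -2.4]
width: 0.0485
gripper_force: 52.8
```

step_arm(deltas=[0,0,0.15,0,0,0,0,0,0.3,0,0,0,0,0,0.3,0,0,0])

```text
clock: 7.3
position: [0.5194, -0.0082, 0.0813]
orientation: [0.937, 0.349, 0.001, 0.0]
force: [0.3, 0.6, -2.5]
width: 0.0483
gripper_force: 52.8
```

step_arm(deltas=[0,0,0.15,0,0,0,0,0,0.3,0,0,0,0,0,0.3,0,0,0])

```text
clock: 7.6
position: [0.519, -0.0081, 0.0775]
orientation: [0.937, 0.349, -0.0, -0.0]
force: [0.7, 0.2, -2.9]
width: 0.0487
gripper_force: 52.8
```

step_arm(deltas=[0,0,0.1,0,0,0,0,0,0.1,0,0,0])

```text
clock: 7.8
position: [0.5191, -0.0081, 0.0774]
orientation: [0.937, 0.349, 0.0, 0.0]
force: [-1.9, 0.4, 4.5]
width: 0.0482
gripper_force: 53.5
```

Contact. I release, then rise.

step_arm(deltas=[0,0,0,0,0,0,0,0,0,0,0,0,0,0,0,0,0,0,0,0,-1,0,0,0,0,0,-3,0,0,0,-3,0,-6,0,0,0,-6,0,-8,0,0,0,-8,0,-9,0,0,0,-8,0,-9,0,0,0], grip=6.5)

```text
clock: 8.7
position: [0.4579, -0.0615, 0.1689]
orientation: [0.938, 0.348, 0.001, 0.001]
force: [0.7, -0.7, 0.8]
width: 0.0651
gripper_force: 0.0
```

```bash
python3 -c "
from w import *
look('plate_mid',.074,.067,'w5',None)
print(totool([.519,-.009,.1]))"
```

```text
tcp [ 0.4587 -0.0609  0.168 ] yaw 37.37895732359466 [[0.758, 0.652, 0.003], [0.652, -0.758, -0.0], [0.002, 0.002, -1.0]] t 8.75 F [-0.13285011  0.84468825 -0.13158563]
plate_mid 0.92 [255.3 100.9] rect [517.2  -8.5  50.9  50.5  41.1] cen [ 0.517  -0.0089  0.074 ] circ [517.   -8.6  34.1]
pin 0.85 [255.2  99.9] [ 0.5178 -0.0081  0.067 ]
[7.87324192 0.03835782 6.67991939]
```

View pics/w5.png

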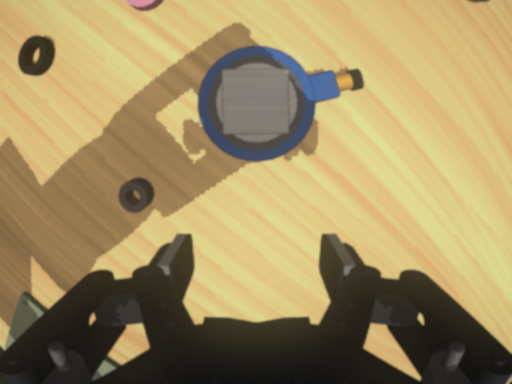

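The plate lies at (255,101), flat and 50 mm square, centred at (0.5173,-0.0085), about 3 mm off the ram centre. I press it with the fingers closed.

step_arm(deltas=[3,0,0,0,0,0,6,0,0,0,0,0,7.75,0,0,0,0,0,7.75,0,1,0,0,0,7.75,0,2.5,0,0,0,7.75,0,4,0,0,0,7.75,0,5.5,0,0,0,7.75,0,6.5,0,0,0,7.75,0,6.8,0,0,0,7.75,0,6.8,0,0,0], grip=0)

```text
clock: 9.85
position: [0.5168, -0.0099, 0.0982]
orientation: [0.937, 0.349, -0.001, -0.0]
force: [0.2, 0.2, 0.3]
width: -0.0002
gripper_force: 0.0
```

step_arm(deltas=[0,0,0.2,0,0,0,0,0,0.4,0,0,0,0,0,0.6,0,0,0,0,0,0.8,0,0,0,0,0,0.8,0,0,0])

```text
clock: 10.35
position: [0.5171, -0.0098, 0.0905]
orientation: [0.937, 0.349, -0.0, -0.0]
force: [0.2, -0.6, 0.4]
width: -0.0001
gripper_force: 0.0
```

step_arm(deltas=[0,0,0.1,0,0,0,0,0,0.2,0,0,0,0,0,0.25,0,0,0,0,0,0.25,0,0,0])

```text
clock: 10.75
position: [0.5172, -0.0098, 0.0881]
orientation: [0.937, 0.349, -0.0, 0.0]
force: [-0.5, 1.4, 0.4]
width: -0.0001
gripper_force: 0.0
```

step_arm(deltas=[0,0,0.1,0,0,0,0,0,0.1,0,0,0,0,0,0.1,0,0,0])

```text
clock: 11.05
position: [0.5173, -0.0098, 0.088]
orientation: [0.937, 0.349, 0.0, 0.0]
force: [-1.4, -0.4, 6.9]
width: -0.0002
gripper_force: 3.1
```

step_arm(deltas=[0,0,0.06,0,0,0,0,0,0.06,0,0,0,0,0,0.06,0,0,0,0,0,0.06,0,0,0,0,0,0.06,0,0,0,0,0,0.06,0,0,0])

```text
clock: 11.65
position: [0.5173, -0.0098, 0.088]
orientation: [0.937, 0.349, 0.0, 0.0]
force: [-2.5, 0.9, 11.0]
width: -0.0
gripper_force: 5.2
```

11 N was held for over 0.5 s. I rise and go to the puck.

step_arm(deltas=[0,0,-1,0,0,0,0,0,-4,0,0,0,2,-2,-7,0,0,0,5,-4,-9,0,0,0,8,-7,-9,0,0,0,12,-10,-9,0,0,0,16,-13,-9,0,0,0,18,-14,-9,0,0,0,18,-14,-9,0,0,0,18,-14,-9,0,0,0], grip=6.5)

```text
clock: 12.65
position: [0.5616, 0.2138, 0.1764]
orientation: [0.937, 0.349, -0.001, 0.0]
force: [-0.4, -0.6, -0.1]
width: 0.0651
gripper_force: 0.0
```

```bash
python3 -c "
from w import *
look('puck_mid',.016,.008,'w6',None)
print(totool([.6,.245,.02]))"
```

```text
tcp [0.5615 0.213  0.1765] yaw 37.447406166041645 [[0.757, 0.654, -0.001], [0.654, -0.757, -0.001], [-0.001, 0.0, -1.0]] t 12.7 F [-0.61812563 -0.83979191  0.03242888]
puck_mid 0.97 [258.7 133.9] rect [600.5 245.1  42.7  41.3  86.6] cen [0.6005 0.2455 0.016 ] circ [600.  245.4  22. ]
pin 0.87 [280.4 227.8] [0.5404 0.1623 0.008 ]
pin 0.75 [258.1 136.1] [0.5981 0.2442 0.008 ]
[ 5.04387612  0.04818755 15.66132838]
```

View pics/w6.png

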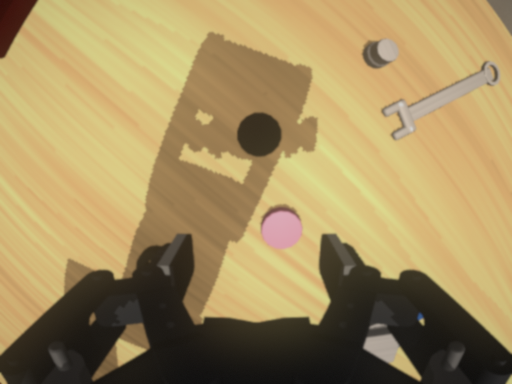

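The black puck is at (259,134) and the pink one at (281,228). The chosen puck is at (0.600,0.2453), 43 mm across. I go down to it.

step_arm(deltas=[2.5,0,2,0,0,0,5.05,0.05,5,0,0,0,5.05,0.05,8,0,0,0,5.05,0.05,11,0,0,0,5.05,0.05,13,0,0,0,5.05,0.05,14.5,0,0,0,5.05,0.05,15.3,0,0,0,5.05,0.05,15.6,0,0,0,5.05,0.05,15.6,0,0,0], grip=6)

```text
clock: 13.7
position: [0.6009, 0.2464, 0.0211]
orientation: [0.937, 0.349, 0.0, 0.0]
force: [-0.7, -0.1, -0.4]
width: 0.0601
gripper_force: 0.0
```

```bash
python3 -c "
from w import *
look('puck_mid',.016,.008,'w7',None)
print(totool([.6,.2453,.019]))"
```

```text
tcp [0.6011 0.2466 0.0215] yaw 37.44778691150862 [[0.757, 0.654, 0.002], [0.654, -0.757, 0.0], [0.002, 0.001, -1.0]] t 13.75 F [ 0.186042    0.35713588 -0.41464855]
puck_mid 0.94 [259.1 250.1] rect [602.1 246.8  46.5  43.1  40.7] cen [0.6031 0.2476 0.016 ] circ [602.2 246.7  23.8]
pin 0.61 [258.4 250.8] [0.5997 0.245  0.008 ]
[-0.17970987  0.03290277  0.2722935 ]
```

step_arm(deltas=[-0.1,0,0.25,0,0,0,-0.1,0,0.25,0,0,0])

```text
clock: 14.05
position: [0.5995, 0.2458, 0.0182]
orientation: [0.937, 0.349, -0.0, 0.0]
force: [0.2, 0.4, 0.4]
width: 0.0599
gripper_force: 0.0
```

step_arm(deltas=[0,0,0,0,0,0,0,0,0,0,0,0,0,0,0,0,0,0,0,0,0,0,0,0,0,0,0,0,0,0], grip=3, grip_force=30)

```text
clock: 14.55
position: [0.5999, 0.246, 0.0185]
orientation: [0.937, 0.349, 0.0, 0.0]
force: [-1.4, -0.6, 4.5]
width: 0.0424
gripper_force: 30.7
```

step_arm(deltas=[0,0,-2,0,0,0,0,0,-5,0,0,0,0,0,-9,0,0,0,0,0,-13,0,0,0,0,0,-15,0,0,0,0,0,-15,0,0,0])

```text
clock: 15.15
position: [0.6014, 0.2465, 0.1715]
orientation: [0.937, 0.349, 0.004, 0.0]
force: [0.2, 0.1, -1.1]
width: 0.0425
gripper_force: 30.6
```

```bash
python3 -c "
from w import *
print(totool([.5173,-.0085,.17]))"
```

```text
[-23.02988245  13.79801136   0.02908248]
```

step_arm(deltas=[-4,2,0,0,0,0,-8,4,0,0,0,0,-12,6,0,0,0,0,-16,8,0,0,0,0,-20,10,0,0,0,0,-24,12,0,0,0,0,-28,13.8,0,0,0,0,-32,13.8,0,0,0,0,-32,13.8,0,0,0,0,-32,13.8,0,0,0,0])

```text
clock: 16.15
position: [0.4468, -0.0681, 0.1669]
orientation: [0.938, 0.348, -0.001, -0.001]
force: [0.9, 0.5, -0.6]
width: 0.0423
gripper_force: 30.6
```

```bash
python3 -c "
from w import *
look('plate_mid',.074,.067,'w8',None)
look('puck_mid',.1615,.1535,'w9',None)
print(totool([.5173,-.0085,.0925]))"
```

```text
tcp [ 0.4477 -0.0676  0.1672] yaw 37.4303139984105 [[0.757, 0.653, -0.001], [0.653, -0.757, 0.0], [-0.001, -0.001, -1.0]] t 16.2 F [-0.08710815  0.00993725 -0.43957851]
plate_mid 0.58 [258.8  83.8] rect [517.   -8.9  50.4  50.1  40.8] cen [ 0.5167 -0.009   0.074 ] circ [516.9  -8.5  33.6]
pin 0.8 [259.9  84.5] [ 0.5174 -0.0095  0.067 ]
tcp [ 0.4484 -0.0671  0.1676] yaw 37.51419109910271 [[0.756, 0.655, -0.0], [0.655, -0.756, 0.0], [-0.0, -0.0, -1.0]] t 16.35 F [-0.81137126  0.34222231 -0.12605011]
puck_mid 0.94 [256.4 250. ] rect [448.2 -65.5  47.7  42.9  52.4] cen [ 0.4494 -0.0652  0.1615] circ [448.4 -66.   24.1]
pin 0.95 [256.4 250. ] [ 0.4465 -0.0677  0.1535]
[9.05057595 0.09124849 7.52753933]
```

step_arm(deltas=[4,0,0,0,0,0,8,0.1,0,0,0,0,9.05,0.1,2,0,0,0,9.05,0.1,4,0,0,0,9.05,0.1,5.5,0,0,0,9.05,0.1,6.3,0,0,0,9.05,0.1,6.6,0,0,0,9.05,0.1,6.6,0,0,0])

```text
clock: 17.25
position: [0.5171, -0.0092, 0.1021]
orientation: [0.937, 0.349, -0.0, 0.0]
force: [-0.0, 0.4, -0.2]
width: 0.0423
gripper_force: 30.6
```

step_arm(deltas=[0,0,0.2,0,0,0,0,0,0.4,0,0,0,0,0,0.5,0,0,0,0,0,0.5,0,0,0])

```text
clock: 17.65
position: [0.5169, -0.0095, 0.0972]
orientation: [0.937, 0.349, 0.0, 0.0]
force: [-0.4, -0.4, -0.1]
width: 0.0422
gripper_force: 30.6
```

step_arm(deltas=[0,0,0.15,0,0,0,0,0,0.3,0,0,0,0,0,0.35,0,0,0,0,0,0.35,0,0,0])

```text
clock: 18.05
position: [0.5168, -0.0094, 0.0935]
orientation: [0.937, 0.349, -0.0, -0.0]
force: [0.3, 0.3, -0.2]
width: 0.0426
gripper_force: 30.6
```

step_arm(deltas=[0,0,0.1,0,0,0,0,0,0.1,0,0,0])

```text
clock: 18.25
position: [0.5169, -0.0094, 0.0925]
orientation: [0.937, 0.349, -0.0, 0.0]
force: [0.1, -0.2, -1.3]
width: 0.0425
gripper_force: 30.6
```

step_arm(deltas=[0,0,0.06,0,0,0,0,0,0.06,0,0,0])

```text
clock: 18.45
position: [0.517, -0.0094, 0.0925]
orientation: [0.937, 0.349, 0.0, 0.0]
force: [-0.3, 0.8, 4.1]
width: 0.0425
gripper_force: 31.0
```

Contact. I release, rise and look.

step_arm(deltas=[0,0,0,0,0,0,0,0,0,0,0,0,0,0,0,0,0,0,0,0,-1,0,0,0,0,0,-3,0,0,0,-3,0,-6,0,0,0,-6,0,-8,0,0,0,-8,0,-8,0,0,0,-8,0,-8,0,0,0], grip=6)

```text
clock: 19.35
position: [0.455, -0.0627, 0.1733]
orientation: [0.938, 0.348, 0.0, 0.0]
force: [0.1, -0.1, 0.3]
width: 0.0599
gripper_force: 0.0
```

```bash
python3 -c "
from w import *
look('plate_mid',.074,.067,'w10',None)
look('puck_mid',.09,.082,'w11',None)
print(totool([.517,-.009,.11]))"
```

```text
tcp [ 0.4561 -0.0621  0.1729] yaw 37.37908852543259 [[0.758, 0.652, 0.002], [0.652, -0.758, -0.0], [0.001, 0.001, -1.0]] t 19.4 F [-0.22752214 -0.65940628 -0.56229713]
plate_mid 0.79 [256.8  99.9] rect [505.6 -19.   18.9  48.8  42.6] cen [ 0.5153 -0.0102  0.074 ] circ [506.7 -18.   25.2]
tcp [ 0.4571 -0.0613  0.172 ] yaw 37.46941630588345 [[0.757, 0.654, 0.0], [0.654, -0.757, 0.0], [0.0, 0.0, -1.0]] t 19.55 F [-0.87843088 -0.77248384 -0.19004857]
puck_mid 0.8 [147.5   4.1] rect [521.6 104.7   8.7  29.5  31.4] cen [0.5228 0.1041 0.09  ] circ [525.  106.7  14.7]
puck_mid 0.77 [255.9  99.4] rect [516.9  -8.7  42.9  42.8  40.9] cen [ 0.5163 -0.0087  0.09  ] circ [516.3  -8.6  22.2]
pin 0.58 [255.7 102.5] [ 0.5148 -0.0097  0.082 ]
[ 7.95788424 -0.01374861  6.16606176]
```

View pics/w11.png

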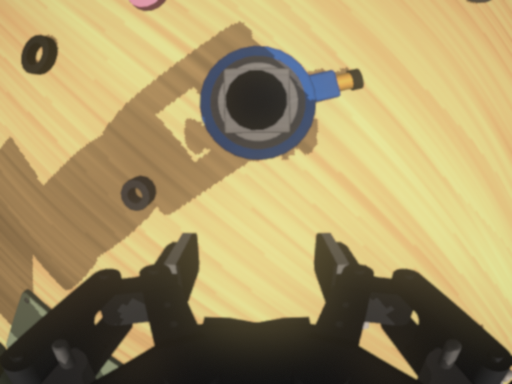

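The puck at (256,100) lies flat and centred on the plate. I press it with closed fingers, expecting contact at TCP z ≈ 0.104.

step_arm(deltas=[3,0,0,0,0,0,6,0,0,0,0,0,7.9,0,0,0,0,0,7.9,0,1,0,0,0,7.9,0,2.5,0,0,0,7.9,0,4,0,0,0,7.9,0,5,0,0,0,7.9,0,5.8,0,0,0,7.9,0,6,0,0,0,7.9,0,6,0,0,0], grip=0)

```text
clock: 20.65
position: [0.5161, -0.0101, 0.1118]
orientation: [0.937, 0.349, -0.0, -0.0]
force: [-0.2, -0.9, 0.6]
width: -0.0001
gripper_force: 0.0
```

step_arm(deltas=[0,0,0.2,0,0,0,0,0,0.4,0,0,0,0,0,0.5,0,0,0,0,0,0.5,0,0,0])

```text
clock: 21.05
position: [0.5162, -0.01, 0.107]
orientation: [0.937, 0.349, 0.0, 0.0]
force: [-0.0, -0.0, 0.3]
width: -0.0002
gripper_force: 0.0
```

step_arm(deltas=[0,0,0.15,0,0,0,0,0,0.3,0,0,0,0,0,0.35,0,0,0,0,0,0.35,0,0,0])

```text
clock: 21.45
position: [0.5162, -0.01, 0.104]
orientation: [0.937, 0.349, 0.0, 0.0]
force: [-1.8, 0.1, 4.2]
width: -0.0
gripper_force: 2.4
```

step_arm(deltas=[0,0,0.08,0,0,0,0,0,0.08,0,0,0,0,0,0.08,0,0,0,0,0,0.08,0,0,0,0,0,0.08,0,0,0,0,0,0.08,0,0,0])

```text
clock: 22.05
position: [0.5163, -0.01, 0.104]
orientation: [0.937, 0.349, 0.0, 0.0]
force: [-3.4, 0.2, 10.5]
width: -0.0
gripper_force: 5.2
```

step_arm(deltas=[0,0,0,0,0,0,0,0,0,0,0,0])

```text
clock: 22.25
position: [0.5163, -0.01, 0.104]
orientation: [0.937, 0.349, 0.0, 0.0]
force: [-4.2, -0.1, 11.5]
width: -0.0004
gripper_force: 5.2
```

step_arm(deltas=[0,0,-0.5,0,0,0,0,0,-2,0,0,0,0,0,-4,0,0,0,-3,0,-6,0,0,0,-6,0,-7,0,0,0,-8,0,-7,0,0,0,-8,0,-7,0,0,0,-8,0,-7,0,0,0])

```text
clock: 23.05
position: [0.4559, -0.0623, 0.1728]
orientation: [0.937, 0.348, 0.0, 0.0]
force: [0.1, -0.1, 0.8]
width: 0.0001
gripper_force: 0.0
```

```bash
python3 -c "
from w import *
look('plate_mid',.074,.067,'w12',None)
look('puck_mid',.09,.082,'w13',None)"
```

```text
tcp [ 0.4562 -0.0621  0.1727] yaw 37.44754251725756 [[0.757, 0.654, 0.001], [0.654, -0.757, 0.0], [0.001, 0.0, -1.0]] t 23.1 F [1.11912976 0.33758737 0.03897459]
plate_mid 0.72 [258.7 101. ] rect [505.6 -18.4  19.2  49.6  41.7] cen [ 0.5165 -0.0113  0.074 ] circ [505.3 -18.4  25.9]
plate_mid 0.52 [270.   99.2] rect [524.4 -24.9  88.7 121.5  28.9] cen [ 0.5231 -0.0169  0.074 ] circ [533.9 -21.2  64.7]
tcp [ 0.4563 -0.0619  0.1724] yaw 37.4897837349332 [[0.756, 0.654, -0.0], [0.654, -0.756, 0.0], [-0.0, -0.0, -1.0]] t 23.25 F [ 0.0744407   0.34299748 -0.21272098]
puck_mid 0.82 [146.2   4.1] rect [520.6 104.8   8.7  28.5  31.4] cen [0.5214 0.1047 0.09  ] circ [524.3 107.1  14.3]
puck_mid 0.7 [256.1  98.4] rect [516.4  -8.6  42.4  42.3  66.8] cen [ 0.5162 -0.0087  0.09  ] circ [516.5  -8.7  21.9]
pin 0.71 [254.4 100.3] [ 0.5147 -0.0084  0.082 ]
```

```bash
python3 -c "
from station import ctrl
print(ctrl.finish_job())"
```

```text
the job is handed in; nothing more can be done
None
```

The job is handed in at about 23 s: the plate lies centred on the ram (about 3 mm off by measurement) with the puck centred on it, each was let go and then pressed at about 11 N, and a last look after the second press showed the puck still in place; no verdict was returned.

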